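# Try the table-football handles on the rod and sort them

### The job

Two new wooden handles for the table-football rods lie on the domino table; try each on the piece of rod in the vise and sort them by how they fit, one at a time: finish with one before you pick up the next. Slide a handle, bored end first and in line with the rod, as far as it will go without forcing it, and hold it there a moment: if it goes on right up against the washer of the rubber bumper, draw it off and lay it in the pine tray; if it stops at the end of the rod, lay it in the cardboard carton. Don't shift or knock over the dominoes, the tumbler, the ashtray or the bottle.

Things in the scene. Friction and masses are not known exactly. Their poses are not given: they have to be found in the camera images.
- handle_1_center (a point): octagonal varnished wooden handle for a table-football rod, 105 mm long, 32 mm across its flats, 75 g, lying on one flat. The point is its centre, 16 mm above what it lies on. Its y axis runs along the handle towards the open, bored end (at the start within 0.45 rad of the world's +y); the other end (-y) is closed and slightly domed
- handle_2_center (a point): the second handle, the same outside as handle_1 and described by the same points and axes
- handle_1_mouth (a point): centre of the face of the bored end of handle_1, 52.5 mm along y from its centre; same axes. A blind bore, 88 mm deep, runs down the middle. The handles look alike outside, but one is bored about 18.5 mm, which goes over the rod, the other about 13 mm, which does not; trying them on the rod shows which is which
- handle_2_mouth (a point): as handle_1_mouth, for handle_2
- handle_1: the whole of the first handle; origin in the middle of the flat it lies on, 16 mm below its centre, same axes
- handle_2: the whole of the second handle; as handle_1
- rod_tip (a point): centre of the free end of the gauge rod: a level offcut of bright steel table-football rod, 16 mm in diameter, its end chamfered over 3 mm, held fixed in the vise, axis 60 mm above the table. The point's y axis runs along the rod from the free end towards the vise; z is up. The rod is bare from here for 70 mm, up to the washer of the bumper
- rod_home (a point): centre of the steel washer (29 mm across) on the face of the black rubber bumper (30 mm across), 70 mm along y from the free end, where a handle that fits stops; it does not give. Same axes as rod_tip
- vise: low drill-press vise of dark cast iron, fixed to the table, 170 mm long (x) with its screw handle reaching 122 mm out at +x, 112 mm wide over its ears (y), jaws 70 mm wide and 73 mm high; origin underneath, directly below the rod. Its y axis is the rod's; the rod's free end, 127 mm from the origin at -y, points to the world's -y within 0.25 rad
- tray: low open pine tray, fixed where it stands, 120 mm (x) by 176 mm (y) and 36 mm high, walls and floor 8 mm thick; origin in the middle of its underside, z up
- tray_floor (a point): middle of the tray's inner floor, 8 mm above the table; inside 104 mm (x) by 160 mm (y), walls 28 mm high from here; x across the tray, y along it
- carton: open cardboard carton with its flaps folded down outside, fixed where it stands, 120 mm (x) by 180 mm (y) and 56 mm high, walls and floor 4 mm thick; origin in the middle of its underside, z up
- carton_floor (a point): middle of the carton's inner floor, 4 mm above the table; inside 112 mm (x) by 172 mm (y), walls 52 mm high from here; x across the carton, y along it
- tumbler: ridged clear glass tumbler, 72 mm across, 90 mm high; origin under its middle. A bystander
- ashtray: dented tin ashtray, 100 mm across, 24 mm high; origin under its middle. A bystander
- soda: closed green glass soda bottle, 64 mm across, 228 mm high; origin under its middle. A bystander
- domino_1: ivory-coloured domino lying flat, 25 x 50 x 10 mm (x, y, z); origin under its middle. A bystander
- domino_2: domino like domino_1. A bystander
- domino_3: domino like domino_1. A bystander
- domino_4: domino like domino_1. A bystander
Mind the look-alikes: they are no part of the job. What is shaped like the handle_2 but turquoise or yellow is not meant.

How it is judged:
By the outcome, as a careful person would: the job done as asked, in the order asked, and still so for the second after the job is handed in, with the robot touching nothing.
It also fails if it takes over 72 s, if anything falls off the work surface, if the arm or the gripper's body presses on something with over 40 N, if the wrist force passes 120 N, or if a joint passes its speed limit or range.

### The arm

A 7-joint arm with a two-finger parallel gripper is mounted at the origin on the work surface. World frame = base frame: x ahead of the robot, y to its left, z up, the work surface at z = 0. Lengths are in m, angles in rad, forces in N, time in s.
With the tool pointing down it reaches from about 0.425 to 1.025 m from the base axis. Payload 9.4 kg.
Tool frame: the origin (TCP) lies on the centre line of the jaws, within the pads' length; the fingertips stand 11 mm ahead of it and the grasp point (between the pads) lies 8 mm behind it (arm.tips_ahead is the z of the fingertips in the tool frame, in m); z points along the fingers, y is the direction in which the jaws open and shut (so a half turn about z gives the same grasp; the last joint's range is limited). The gripper opens to 85 mm and grips with 20 to 120 N. Pads are 22 mm wide; open, the fingers measure 114 mm over their backs; the gripper's body (76 mm by 85 mm) begins 54 mm behind the grasp point. The pads swing forward as they close: fully open they stand 13 mm farther back than shut.
Start: joints at [-1.302, 0.599, -0.003, 1.599, 0.002, 0.943, -0.08], TCP at [0.246, 0.682, 0.242] pointing down, gripper open.
Joint ranges: [-2.57, 2.57], [-0.35, 1.97], [-1.29, 1.29], [0.11, 2.56], [-1.05, 4.19], [0.11, 1.86], [-2.63, 2.63]. Speed limits (rad/s): [2.22, 2.22, 3.01, 3.01, 3.14, 3.14, 3.14].

### API

Orientations are given as a rotation vector (axis times angle).
In Python, from cell import arm gives the robot as it stands.
- The arm moves only by the shell command python3 -m jog 'ROWS' [FORCE]. ROWS is JSON, a list of rows, each a list of 3 entries, a list of its own where there are three numbers: the shift along the tool's x, y, z in mm, then the turn, a rotation vector about the tool's x, y, z in degrees, then the opening, from 0 (shut) to 1 (fully open). In form: [[[tx, ty, tz], [ax, ay, az], jaw], ...]. A call has 1 to 5 rows; each row is the pose to reach, as a shift and turn from the pose commanded when the call began, along the tool's axes at that moment; what a row does not reach only later rows make up. A row lasts 1/12 s, in which the tool goes at most 41.7 mm and 7.16 degrees, less where a joint would pass 70% of its speed; a pose out of reach is approached as far as the arm can. A call with a gripper value outside its range is refused whole. The fingers move at their own pace and stop on an object; FORCE is the grip in N (left out, the last holds). Time passes only in rows, so rows that repeat a pose let the fingers close. It gives the time, the measured TCP pose, the force and the opening at its end, in the units of the state.
- arm.observe(): the state, without advancing time (a new reading comes with each control period).
- arm.read_camera(name): name is "scene" or "top" or "wrist"; returns the picture (480x640x3 uint8, red, green, blue); there is no depth.
- arm.camera_model(name): a dict with "fx", "fy", "cx", "cy" (pixels), "cam_to_world" (4x4, takes a point from camera to world coordinates). Camera axes: x right, y down, z forward; pixel columns grow to the right and rows downward; lengths in m; the calibration is good to about 2 mm. The wrist camera is an equidistant fisheye: a pixel r from the principal point sees the ray r / f radians off the axis. A picture is of the moment at which its call begins: read the wrist's pose just before it. camera_model takes no time and is no camera call; for the wrist camera it gives the pose at the moment of the call.
- arm.hand_in(): hands the job in, once; it reports no verdict.
Trained networks look in the newest picture that a camera, given by its name, has taken for a name from the list of things; names that differ only in an ending like _2 or _b are one class to them, and where a whole thing is asked for, a point or a joint stands for the part that bears it (a point fixed in the world has none). Each returns a list of dicts, best first, with "confidence" (0 to 1); they miss things now and then, are a little off and sometimes report something else, mostly with a low value. They report only what shows in the picture. A call takes as long as a camera call. They do not tell look-alikes from the thing itself.
- arm.find_in(label, camera): "centre" ([column, row] in pixels, amid what is visible of it).
The state is a dict: "time_s": time; "joint_positions": joint angles; "dq": joint speeds; "tau": joint torques, N m; "eef_pos": TCP position; "orientation": TCP orientation; "contact_force": force on the tool from outside, world axes, zero at the start; "torque": the same for the moment, N m; "opening": finger opening in m.
Only numpy, scipy, OpenCV 4.12 (cv2) and the standard library are available. Lean on these libraries where they do the work, as an engineer would, in place of code of your own. Each camera call takes 0.05 s, during which the arm holds its last target.

## Working session

There is one attempt and no reset: what is moved stays moved. The work goes in short steps, Python scripts to look and compute and a shell command to move; the robot and the scene stay as the last step left them, time stands still between calls to the robot, and variables do not carry over. Pictures are saved under pics/ and viewed, and the job is handed in when it is done.

```bash
ls; mkdir -p pics; python3 - <<'E'
from cell import arm
import cv2,json
print(arm.observe())
for c in ("scene","top","wrist"):
    im=arm.read_camera(c); cv2.imwrite(f"pics/{c}0.png",im[:,:,::-1]); m=arm.camera_model(c); print(c,m)
    for l in ("handle_1","handle_1_mouth","rod_tip","rod_home","tray_floor","carton_floor","vise","soda","tumbler","ashtray","domino_1"):
        print(c,l,[(round(d["confidence"],2),[round(float(v)) for v in d["centre"]]) for d in arm.find_in(l,c)])
print(arm.observe()["time_s"])
E
```

```text
pics
{'time_s': 0.0, 'joint_positions': array([-1.30169111,  0.60014821, -0.00252727,  1.60010065,  0.00176787,
        0.9428893 , -0.07979771]), 'dq': array([ 1.13061321e-03, -1.03417374e-03,  6.76005858e-04, -8.25101430e-05,
        1.15092141e-04, -4.14311332e-04,  2.08908909e-04]), 'tau': array([ 2.15367392e-03, -7.76458311e+01,  1.56592391e+00, -2.58008552e+01,
        1.23894168e-02,  9.15941200e-03, -6.55440843e-06]), 'eef_pos': array([0.24560852, 0.68166657, 0.24141091]), 'orientation': array([-5.40418243e-01, -3.09461731e+00,  2.41383234e-03]), 'contact_force': array([0.41665456, 0.08945433, 0.68356905]), 'torque': array([-0.04642853,  0.01296173,  0.02855765]), 'opening': 0.08521368536874696}
scene {'fx': 530.9192143446497, 'fy': 530.9192143446497, 'cx': 321.9468084496328, 'cy': 230.25531418492378, 'cam_to_world': array([[ 0.84807701,  0.45937148, -0.26408943,  0.80430951],
       [ 0.52981533, -0.72780454,  0.43542653, -0.45290118],
       [ 0.00781704, -0.50919386, -0.86061635,  0.99240338],
       [ 0.        ,  0.        ,  0.        ,  1.        ]])}
scene handle_1 [(
[... 1861 characters left out ...]
,  2.57379075e-01,
         1.79771451e-01],
       [ 9.40476292e-01, -3.26813189e-01, -9.32603062e-02,
         7.06818238e-01],
       [-2.45848665e-04,  2.73754292e-01, -9.61799629e-01,
         3.74143867e-01],
       [ 0.00000000e+00,  0.00000000e+00,  0.00000000e+00,
         1.00000000e+00]])}
wrist handle_1 [(0.63, [25, 381]), (0.63, [33, 307]), (0.5, [7, 434])]
wrist handle_1_mouth [(0.53, [5, 439])]
wrist rod_tip [(0.93, [136, 456]), (0.72, [124, 350])]
wrist rod_home [(0.85, [138, 453])]
wrist tray_floor []
wrist carton_floor [(0.21, [135, 453])]
wrist vise [(0.79, [134, 455])]
wrist soda []
wrist tumbler []
wrist ashtray [(0.65, [124, 349]), (0.6, [6, 434])]
wrist domino_1 []
1.8
```

View pics/scene0.png

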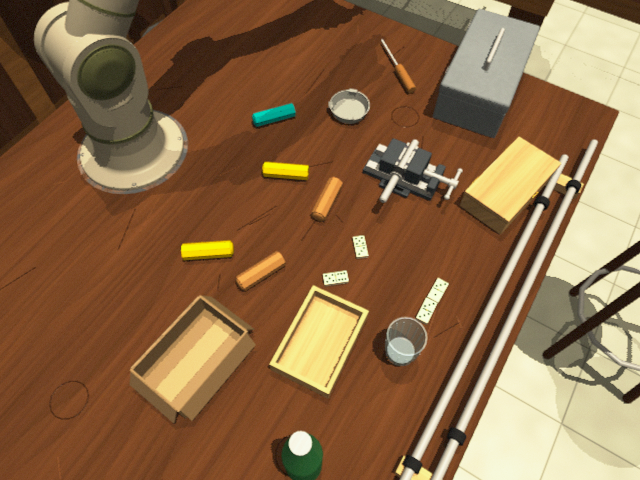

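View pics/top0.png

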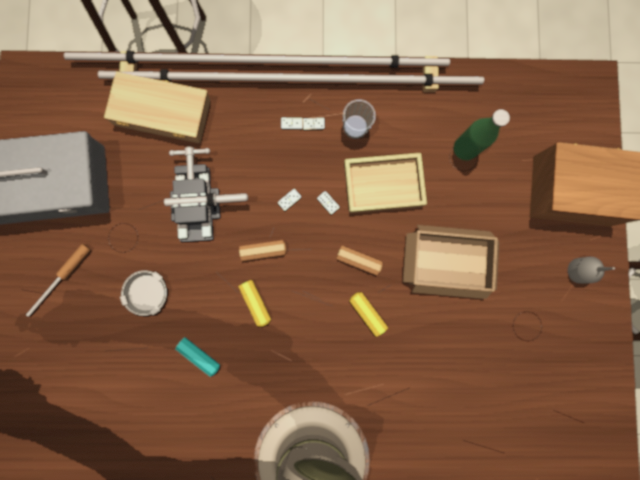

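View pics/wrist0.png

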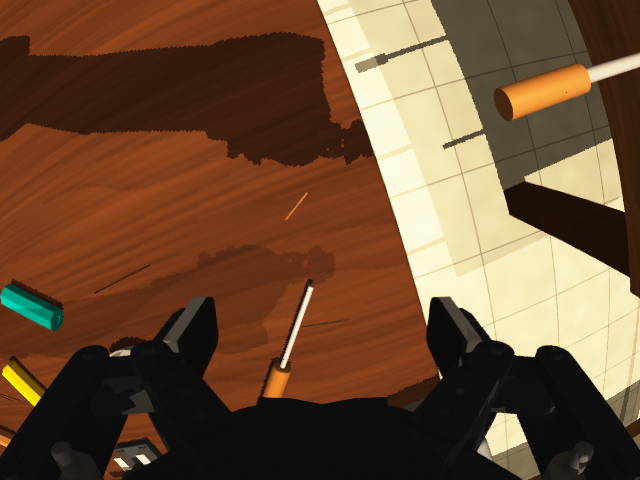

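```bash
cat > h.py <<'E'
import numpy as np, cv2
from scipy.spatial.transform import Rotation as R
from cell import arm
def ray(m,px,fish=False):
    x=(px[0]-m["cx"])/m["fx"]; y=(px[1]-m["cy"])/m["fy"]
    if fish:
        r=np.hypot(x,y); d=np.array([np.sin(r)*x/r,np.sin(r)*y/r,np.cos(r)]) if r>0 else np.array([0,0,1.])
    else: d=np.array([x,y,1.])
    T=np.array(m["cam_to_world"]); return T[:3,3],T[:3,:3]@d
def atz(m,px,z,fish=False):
    o,d=ray(m,px,fish); return (o+d*(z-o[2])/d[2])
def proj(m,p,fish=False):
    T=np.array(m["cam_to_world"]); c=T[:3,:3].T@(np.asarray(p)-T[:3,3])
    if fish:
        t=np.arctan2(np.hypot(c[0],c[1]),c[2]); a=np.arctan2(c[1],c[0]); return np.array([m["cx"]+m["fx"]*t*np.cos(a),m["cy"]+m["fy"]*t*np.sin(a)])
    return np.array([m["cx"]+m["fx"]*c[0]/c[2],m["cy"]+m["fy"]*c[1]/c[2]])
def down(yaw): # tool y at azimuth yaw, z down
    y=np.array([np.cos(yaw),np.sin(yaw),0]); z=np.array([0,0,-1.]); return np.c_[np.cross(y,z),y,z]
def to(p,yaw):
    s=arm.observe(); Rc=R.from_rotvec(s["orientation"]).as_matrix()
    sh=Rc.T@(np.array(p)-s["eef_pos"])*1000; rv=R.from_matrix(Rc.T@down(yaw)).as_rotvec(degrees=True)
    print("shift",sh.round(1),"turn",rv.round(2),"yaw now",np.arctan2(Rc[1,1],Rc[0,1]).round(4),"tilt z",Rc[:,2].round(4),"pos",s["eef_pos"].round(4),"F",s["contact_force"].round(1),"op",s["opening"].round(4),"t",s["time_s"])
E
python3 - <<'E'
from h import *
m=arm.camera_model("top"); im=cv2.imread("pics/top0.png"); hsv=cv2.cvtColor(im,cv2.COLOR_BGR2HSV)
print("tips",arm.tips_ahead)
for c in ((262,250),(360,260)): print(hsv[c[1],c[0]],hsv[c[1]+14,c[0]+15])
big=cv2.resize(im[170:290,160:420],None,fx=3,fy=3,interpolation=cv2.INTER_CUBIC); cv2.imwrite("pics/topzoom.png",big)
ims=cv2.imread("pics/scene0.png"); cv2.imwrite("pics/scenezoom.png",cv2.resize(ims[120:300,220:480],None,fx=3,fy=3,interpolation=cv2.INTER_CUBIC))
for n,p,z in (("rodtip",(247,198),.06),("vise",(192,200),.06),("hA",(262,250),.016),("hB",(360,260),.016),("tray",(385,182),.008),("carton",(451,261),.004),("tumbler",(356,125),0.0),("soda",(466,152),0.0)): print(n,atz(m,p,z).round(3))
E
```

```text
tips 0.011
[ 20  85 228] [ 11 150 122]
[ 19  92 228] [ 13 148 133]
rodtip [0.583 0.147 0.06 ]
vise [0.578 0.269 0.06 ]
hA [0.47  0.115 0.016]
hB [ 0.449 -0.111  0.016]
tray [ 0.634 -0.171  0.008]
carton [ 0.448 -0.326  0.004]
tumbler [ 0.773 -0.104  0.   ]
soda [ 0.71  -0.368  0.   ]
```

View pics/topzoom.png

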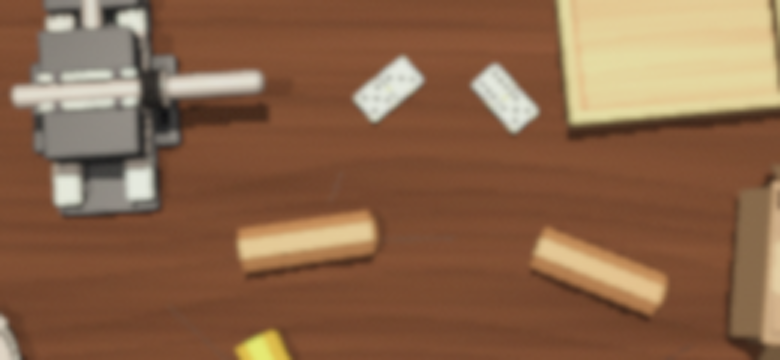

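View pics/scenezoom.png

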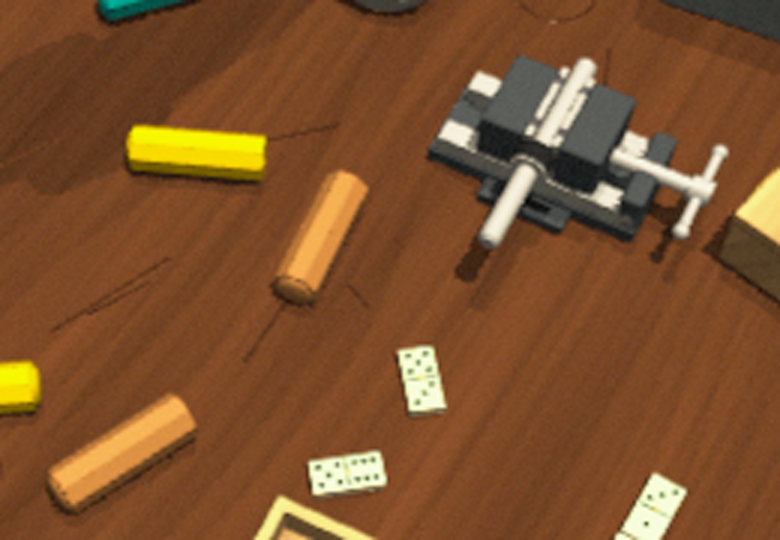

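```bash
python3 - <<'E'
from h import *
m=arm.camera_model("top"); im=cv2.imread("pics/top0.png"); hsv=cv2.cvtColor(im,cv2.COLOR_BGR2HSV)
mask=((hsv[:,:,2]>165)&(hsv[:,:,0]<28)).astype(np.uint8)
for c,n in (((262,250),"A"),((360,260),"B")):
    sub=np.zeros_like(mask); cv2.circle(sub,c,30,1,-1); s=mask&sub
    k,l,st,ce=cv2.connectedComponentsWithStats(s); i=1+np.argmax(st[1:,4])
    (cx,cy),(w,h),a=rr=cv2.minAreaRect(np.argwhere(l==i)[:,::-1].astype(np.float32))
    b=cv2.boxPoints(rr); b=b[np.argsort(b[:,0])]; e0=b[:2].mean(0); e1=b[2:].mean(0)
    L=atz(m,e0,.022); Rr=atz(m,e1,.022); d=L-Rr
    print(n,st[i],"ctr",((L+Rr)/2).round(4),"len",np.linalg.norm(d).round(4),"axis az-90deg",np.degrees(np.arctan2(-d[0],d[1])).round(2), "w",min(w,h), "moments ctr",atz(m,ce[i],.022).round(4))
# rod
z0=np.array([160,170]); tip=atz(m,z0+np.array([262,82])/3,.06); back=atz(m,z0+np.array([15,97])/3,.06)
d=back-tip; print("rod tip",tip.round(4),"len",np.linalg.norm(d[:2]),"yawdeg",np.degrees(np.arctan2(-d[0],d[1])))
def box(poly,z): return [atz(m,p,z).round(3) for p in poly]
print("tray rim",box([(346,157),(422,154),(426,206),(350,213)],.036))
print("carton",box([(417,228),(497,232),(495,297),(414,290)],.056))
E
```

```text
A [239 241  46  18 589] ctr [0.4712 0.1154 0.022 ] len 0.1045 axis az-90deg 8.58 w 13.152186393737793 moments ctr [0.4713 0.1155 0.022 ]
B [338 246  44  28 592] ctr [ 0.449  -0.1092  0.022 ] len 0.1043 axis az-90deg -21.46 w 13.184369087219238 moments ctr [ 0.4492 -0.1089  0.022 ]
rod tip [0.5849 0.1464 0.06  ] len 0.18282511619895592 yawdeg 4.090969023244101
tray rim [array([ 0.686, -0.077,  0.036]), array([ 0.695, -0.254,  0.036]), array([ 0.573, -0.261,  0.036]), array([ 0.555, -0.086,  0.036])]
carton [array([ 0.519, -0.235,  0.056]), array([ 0.512, -0.417,  0.056]), array([ 0.366, -0.408,  0.056]), array([ 0.381, -0.226,  0.056])]
```

```bash
python3 - <<'E'
from h import *
to((0.4712,0.1154,0.17),np.radians(8.58))
E
```

```text
Traceback (most recent call last):
  File "h.py", line 22, in to
    print("shift",sh.round(1),"turn",rv.round(2),"yaw now",np.arctan2(Rc[1,1],Rc[0,1]).round(4),"tilt z",Rc[:,2].round(4),"pos",s["eef_pos"].round(4),"F",s["contact_force"].round(1),"op",s["opening"].round(4),"t",s["time_s"])
                                                                                                                                                                                           ^^^^^^^^^^^^^^^^^^
AttributeError: 'float' object has no attribute 'round'
```

```bash
sed -i 's/s\["opening"\].round(4)/round(s["opening"],4)/' h.py; python3 - <<'E'
from h import *
to((0.4712,0.1154,0.17),np.radians(8.58))
E
```

```text
shift [-404.2 -456.7   72.3] turn [ 0.    0.   61.61] yaw now 1.225 tilt z [ 1.e-04 -0.e+00 -1.e+00] pos [0.2457 0.6821 0.2423] F [0.7 0.6 0.5] op 0.0854 t 1.8
```

```bash
python3 -m jog '[[[-135,-152,20],[0,0,20],1],[[-135,-152,20],[0,0,20],1],[[-200,-228,36],[0,0,31],1],[[-200,-228,36],[0,0,31],1],[[-200,-228,36],[0,0,31],1]]' 40; python3 - <<'E'
from h import *
to((0.4712,0.1154,0.17),np.radians(8.58))
E
```

```text
time_s: 2.22
eef_pos: [0.322, 0.4878, 0.2185]
orientation: [1.358, 2.833, 0.001]
contact_force: [0.8, -0.6, 0.1]
opening: 0.0851
shift [-383.8 -117.    48.4] turn [ 3.000e-02 -1.000e-02  3.021e+01] yaw now 0.677 tilt z [ 5.e-04  4.e-04 -1.e+00] pos [0.322  0.4878 0.2185] F [ 0.8 -0.6  0.1] op 0.0851 t 2.2167
```

```bash
python3 -m jog '[[[-360,-110,48],[0,0,30],1],[[-360,-110,48],[0,0,30],1],[[-360,-110,48],[0,0,30],1],[[-360,-110,48],[0,0,30],1],[[-360,-110,48],[0,0,30],1]]'; python3 - <<'E'
from h import *
to((0.4712,0.1154,0.17),np.radians(8.58))
E
```

```text
time_s: 2.63
eef_pos: [0.4001, 0.2967, 0.1922]
orientation: [2.044, 2.385, 0.001]
contact_force: [0.7, 0.1, 0.5]
opening: 0.0854
shift [-190.    42.6   22.1] turn [ 0.05 -0.02  0.21] yaw now 0.1535 tilt z [ 7.e-04  4.e-04 -1.e+00] pos [0.4001 0.2967 0.1922] F [0.7 0.1 0.5] op 0.0854 t 2.6333
```

```bash
python3 -m jog '[[[-180,40,22],[0,0,0],1],[[-180,40,22],[0,0,0],1],[[-180,40,22],[0,0,0],1],[[-180,40,22],[0,0,0],1],[[-180,40,22],[0,0,0],1]]'; python3 - <<'E'
from h import *
to((0.4712,0.1154,0.17),np.radians(8.58))
im=arm.read_camera("wrist"); cv2.imwrite("pics/w1.png",im[:,:,::-1])
print(arm.camera_model("wrist")["cam_to_world"].round(3))
for l in ("handle_1","handle_1_mouth","rod_tip","rod_home"): print(l,[(round(d["confidence"],2),d["centre"]) for d in arm.find_in(l,"wrist")])
E
```

```text
time_s: 3.05
eef_pos: [0.4693, 0.1219, 0.1701]
orientation: [2.041, 2.386, -0.0]
contact_force: [-0.3, -0.6, -0.1]
opening: 0.0851
shift [-6.8  0.8  0.1] turn [0.05 0.08 0.34] yaw now 0.1556 tilt z [ 0.0011 -0.0013 -1.    ] pos [0.4693 0.1219 0.1701] F [-0.3 -0.6 -0.1] op 0.0851 t 3.05
[[ 0.988  0.145  0.042  0.459]
 [ 0.151 -0.95  -0.273  0.19 ]
 [ 0.001  0.276 -0.961  0.302]
 [ 0.     0.     0.     1.   ]]
handle_1 [(0.96, [136.7, 427.7]), (0.78, [184.5, 192.4]), (0.74, [320.4, 229.8]), (0.63, [78.2, 41.0]), (0.62, [289.6, 394.4])]
handle_1_mouth [(0.74, [286.6, 396.2])]
rod_tip [(0.77, [494.6, 71.7])]
rod_home [(0.72, [493.3, 69.3])]
```

View pics/w1.png

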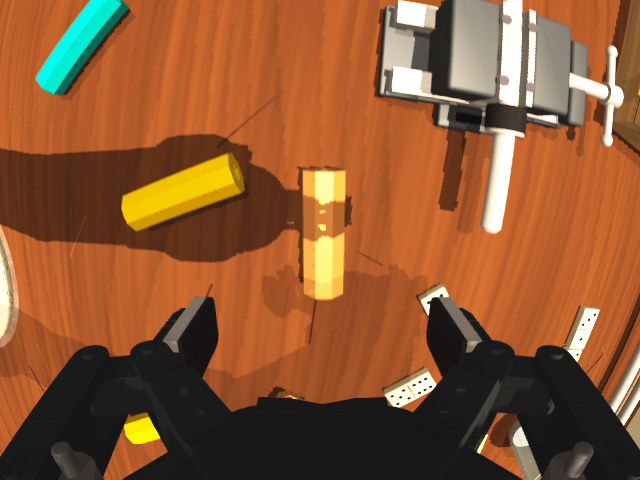

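```bash
python3 - <<'E'
from h import *
im=cv2.imread("pics/w1.png")
cv2.imwrite("pics/w1z.png",cv2.resize(im[100:310,290:540],None,fx=3,fy=2.8,interpolation=cv2.INTER_CUBIC))
E
```

```text
(no output)
```

View pics/w1z.png

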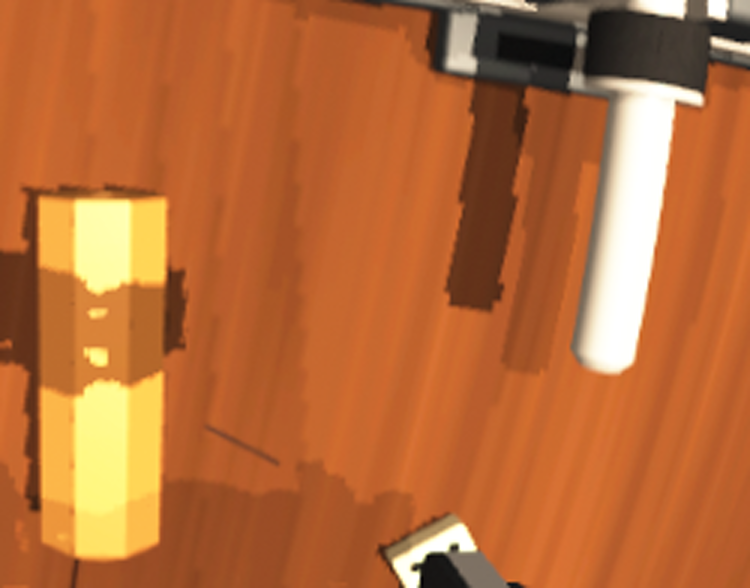

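```bash
python3 - <<'E'
from h import *
m=arm.camera_model("wrist")
f=lambda u,v,z: atz(m,(290+u/3,100+v/2.8),z,True)
to((0.4712,0.1154,0.17),np.radians(8.58))
a=f(102.5,195,.0226); b=f(100,550,.0226); 
tl,tr,bl,br=f(39,195,.0226),f(166,196,.0226),f(42,545,.0226),f(158,548,.0226)
print("A mids",a.round(4),b.round(4),np.linalg.norm(a-b).round(4),"deg",np.degrees(np.arctan2(-(a-b)[0],(a-b)[1])),"ctr",((a+b)/2).round(4)); print("w",np.linalg.norm(tl-tr),np.linalg.norm(bl-br))
p=f(606.5,340,.06);q=f(643.5,95,.06);d=q-p
t=f(603,374,.065); w=f(655,100,.074)
print("rod p",p.round(4),q.round(4),"deg",np.degrees(np.arctan2(-d[0],d[1])),"tip",t.round(4),"washer",w.round(4), "diam",np.linalg.norm(f(575,340,.06)-f(638,340,.06)))
E
```

```text
shift [-12.7   1.3   0.2] turn [ 0.01 -0.03  0.64] yaw now 0.1609 tilt z [ 1.e-04  6.e-04 -1.e+00] pos [0.4678 0.1277 0.1702] F [-0.1  0.7 -0. ] op 0.0852 t 3.3
A mids [0.4618 0.1728 0.0226] [0.4777 0.0707 0.0226] 0.1034 deg 8.871695947174311 ctr [0.4697 0.1217 0.0226]
w 0.03182167580169601 0.031889374211578975
rod p [0.5858 0.162  0.06  ] [0.5806 0.2251 0.06  ] deg 4.689870020845522 tip [0.5847 0.1541 0.065 ] washer [0.5766 0.223  0.074 ] diam 0.017417177656656083
```

```bash
python3 -m jog '[[[-12.5,1.3,36],[0,0,-0.6],1],[[-12.5,1.3,72],[0,0,-0.6],1],[[-12.5,1.3,110],[0,0,-0.6],1],[[-12.5,1.3,110],[0,0,-0.6],1],[[-12.5,1.3,110],[0,0,-0.6],1]]'; python3 - <<'E'
from h import *
to((0.4712,0.1156,0.014),np.radians(8.6))
E
```

```text
time_s: 3.72
eef_pos: [0.4697, 0.1157, 0.059]
orientation: [-2.02, -2.403, 0.006]
contact_force: [0.0, -0.6, 0.4]
opening: 0.0853
shift [-0.3  1.7 45. ] turn [-0.28  0.01  1.3 ] yaw now 0.1728 tilt z [-0.0047 -0.001  -1.    ] pos [0.4697 0.1157 0.059 ] F [ 0.  -0.6  0.4] op 0.0853 t 3.7167
```

```bash
python3 -m jog '[[[-0.3,1.7,25],[0,0,1.3],1],[[-0.3,1.7,45],[0,0,1.3],1],[[-0.3,1.7,45],[0,0,1.3],1],[[-0.3,1.7,45],[0,0,1.3],1]]'; python3 - <<'E'
from h import *
to((0.4712,0.1156,0.014),np.radians(8.6))
E
```

```text
time_s: 4.05
eef_pos: [0.4733, 0.1156, 0.0169]
orientation: [2.049, 2.381, 0.002]
contact_force: [0.8, 0.9, -0.3]
opening: 0.0859
shift [ 0.3 -2.1  2.9] turn [ 0.06 -0.03 -0.05] yaw now 0.1493 tilt z [ 1.e-03  6.e-04 -1.e+00] pos [0.4733 0.1156 0.0169] F [ 0.8  0.9 -0.3] op 0.0859 t 4.05
```

```bash
python3 -m jog '[[[0,-1,0],[0,0,0],1],[[0,-1,0],[0,0,0],0.5],[[0,-1,0],[0,0,0],0],[[0,-1,0],[0,0,0],0],[[0,-1,0],[0,0,0],0]]' 40;python3 -m jog '[[[0,0,0],[0,0,0],0],[[0,0,0],[0,0,0],0],[[0,0,0],[0,0,0],0]]' 40; python3 - <<'E'
from h import *
to((0.4712,0.1156,0.014),np.radians(8.6))
E
```

```text
time_s: 4.47
eef_pos: [0.4722, 0.1147, 0.0158]
orientation: [2.051, 2.379, 0.001]
contact_force: [1.0, 0.5, 0.4]
opening: 0.0387
time_s: 4.72
eef_pos: [0.4721, 0.1147, 0.0157]
orientation: [2.051, 2.379, 0.001]
contact_force: [-0.4, 0.4, 10.8]
opening: 0.0308
shift [ 1.1 -0.8  1.7] turn [ 0.04 -0.01 -0.12] yaw now 0.148 tilt z [ 6.e-04  4.e-04 -1.e+00] pos [0.4721 0.1147 0.0157] F [-0.4  0.4 10.8] op 0.0308 t 4.7167
```

```bash
python3 -m jog '[[[0,0,-40],[0,0,0],0],[[0,0,-80],[0,0,0],0],[[0,0,-100],[0,0,0],0],[[0,0,-100],[0,0,0],0]]' 40; python3 - <<'E'
from h import *
to((0.5935,0.0505,0.115),np.radians(4.4))
E
```

```text
time_s: 5.05
eef_pos: [0.4734, 0.1149, 0.1186]
orientation: [2.05, 2.377, 0.007]
contact_force: [0.4, 0.2, -0.6]
opening: 0.0314
shift [-81.4 109.3   4.1] turn [ 0.3  -0.07  4.07] yaw now 0.1478 tilt z [ 0.005   0.0018 -1.    ] pos [0.4734 0.1149 0.1186] F [ 0.4  0.2 -0.6] op 0.0314 t 5.05
```

```bash
python3 -m jog '[[[-27,36,1],[0,0,1.4],0],[[-54,72,2],[0,0,2.8],0],[[-81,109,4],[0,0,4.1],0],[[-81,109,4],[0,0,4.1],0],[[-81,109,4],[0,0,4.1],0]]' 40; python3 - <<'E'
from h import *
to((0.5935,0.0505,0.06),np.radians(4.4))
E
```

```text
time_s: 5.47
eef_pos: [0.5944, 0.048, 0.1102]
orientation: [2.137, 2.299, 0.0]
contact_force: [-0.2, 0.3, -0.1]
opening: 0.0312
shift [ 2.7 -0.8 50.2] turn [ 0.09  0.08 -0.22] yaw now 0.073 tilt z [ 0.0017 -0.0013 -1.    ] pos [0.5944 0.048  0.1102] F [-0.2  0.3 -0.1] op 0.0312 t 5.4667
```

```bash
python3 -m jog '[[[2.5,0,35],[0,0,-0.2],0],[[2.5,0,50],[0,0,-0.2],0],[[2.5,0,50],[0,0,-0.2],0],[[2.5,0,50],[0,0,-0.2],0],[[2.5,0,50],[0,0,-0.2],0]]' 40; python3 - <<'E'
from h import *
arm.read_camera("top")
to((0.5935,0.0505,0.06),np.radians(4.4))
m=arm.camera_model("wrist")
im=arm.read_camera("wrist"); cv2.imwrite("pics/w2.png",im[:,:,::-1])
to((0.5935,0.0505,0.06),np.radians(4.4))
np.savez("w2.npz",**m)
cv2.imwrite("pics/w2z.png",cv2.resize(im[60:460,220:430,::-1],None,fx=3,fy=1.5,interpolation=cv2.INTER_CUBIC))
E
```

```text
time_s: 5.88
eef_pos: [0.5912, 0.0533, 0.0616]
orientation: [-2.13, -2.309, 0.0]
contact_force: [-0.0, 1.0, -0.7]
opening: 0.0311
shift [-2.9  1.7  2. ] turn [ 0.05 -0.    0.2 ] yaw now 0.0803 tilt z [ 9.e-04  1.e-04 -1.e+00] pos [0.5916 0.0533 0.062 ] F [-0.   0.3 -1.5] op 0.0314 t 5.9333
shift [-2.9  1.4  2.2] turn [ 0.08 -0.01  0.2 ] yaw now 0.0803 tilt z [ 1.4e-03  2.0e-04 -1.0e+00] pos [0.5918 0.0533 0.0622] F [-0.7  0.  -0.1] op 0.0311 t 5.9833
```

View pics/w2.png

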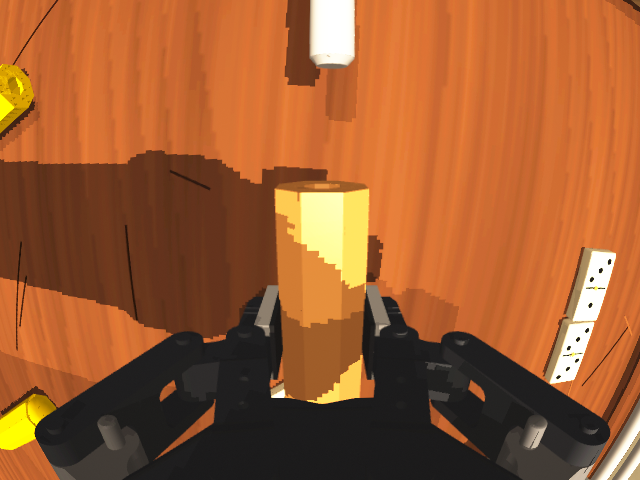

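View pics/w2z.png

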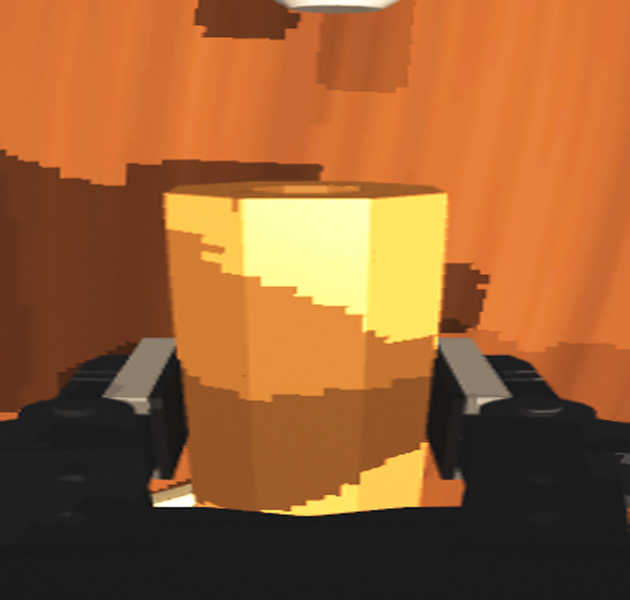

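```bash
python3 - <<'E'
from h import *
m=dict(np.load("w2.npz")); s=arm.observe(); P=s["eef_pos"]; Rc=R.from_rotvec(s["orientation"]).as_matrix()
T=lambda p:(Rc.T@(p-P)*1000).round(2)
f=lambda u,v,z: T(atz(m,(u,v),z,True))
az=P[2]  # handle axis height approx
for n,u,v,z in (("mouth L",220+164/3,60+190/1.5,az+.006),("mouth R",220+447/3,60+190/1.5,az+.006),("bore c",220+304/3,60+188/1.5,az),("midL",220+177/3,60+330/1.5,az+.006),("midR",220+439/3,60+330/1.5,az+.006),("rodL",310,45,.06),("rodR",356,45,.06),("rodL0",311,2,.06),("rodR0",354,2,.06),("tip",333,65,.06)): print(n,f(u,v,z))
im=cv2.imread("pics/w2.png"); g=cv2.cvtColor(im,cv2.COLOR_BGR2HSV)[:,:,1].astype(int)
for r in (1,10,20,30,40,50,55): print(r,g[r,300:366:1][[i for i in range(0,66,1)]].tolist() if r==30 else np.where(g[r,300:370]<80)[0][[0,-1]]+300)
E
```

```text
mouth L [ 53.65 -16.92  -6.02]
mouth R [53.62 15.34 -5.97]
bore c [53.19 -0.98  0.  ]
midL [ 19.44 -16.51  -6.02]
midR [19.4  15.47 -5.98]
rodL [104.25  -4.95   2.23]
rodR [104.41  11.4    2.26]
rodL0 [121.28  -4.63   2.23]
rodR0 [121.47  10.85   2.26]
tip [96.68  3.19  2.24]
1 [310 353]
10 [310 353]
20 [310 353]
30 [186, 188, 188, 188, 188, 188, 188, 188, 188, 116, 67, 63, 53, 41, 31, 23, 17, 13, 9, 6, 4, 3, 2, 2, 2, 1, 1, 1, 0, 0, 0, 0, 0, 0, 0, 0, 0, 0, 0, 0, 0, 1, 1, 1, 1, 1, 2, 3, 4, 6, 11, 16, 22, 35, 82, 194, 195, 196, 195, 196, 196, 195, 195, 193, 192, 192]
40 [310 353]
50 [310 353]
55 [310 353]
```

```bash
python3 -m jog '[[[10,3.4,2.3],[0,0,0],0],[[25,3.4,2.3],[0,0,0],0],[[30,3.4,2.3],[0,0,0],0],[[30,3.4,2.3],[0,0,0],0],[[30,3.4,2.3],[0,0,0],0]]' 40; python3 - <<'E'
from h import *
to((0.5935,0.0505,0.0597),.0803)
m=arm.camera_model("wrist")
im=arm.read_camera("wrist"); cv2.imwrite("pics/w3.png",im[:,:,::-1])
s=arm.observe(); P=s["eef_pos"]; Rc=R.from_rotvec(s["orientation"]).as_matrix()
to((0.5935,0.0505,0.0597),.0803)
f=lambda u,v,z: (Rc.T@(atz(m,(u,v),z,True)-P)*1000).round(2)
g=cv2.cvtColor(im,cv2.COLOR_RGB2HSV)[:,:,1].astype(int)
for r in range(1,140,15):
    k=np.where(g[r,280:390]<80)[0]
    if len(k): a,b=k[0]+280-.5,k[-1]+280+.5; print(r,a,b,f((a+b)/2,r,.06))
cv2.imwrite("pics/w3z.png",cv2.resize(im[60:260,220:430,::-1],None,fx=3,fy=3,interpolation=cv2.INTER_CUBIC))
E
```

```text
time_s: 6.4
eef_pos: [0.5926, 0.0838, 0.0591]
orientation: [2.129, 2.31, 0.001]
contact_force: [-0.7, -0.7, -0.5]
opening: 0.0311
shift [-33.2  -1.8  -0.6] turn [0.03 0.   0.06] yaw now 0.0813 tilt z [ 5.e-04 -0.e+00 -1.e+00] pos [0.5926 0.0838 0.0591] F [-0.7 -0.7 -0.5] op 0.0311 t 6.4
shift [-32.5  -1.7  -0.6] turn [0.02 0.02 0.01] yaw now 0.0804 tilt z [ 4.e-04 -3.e-04 -1.e+00] pos [0.5926 0.0831 0.0591] F [ 0.7  0.8 -0.1] op 0.0312 t 6.45
1 279.5 389.5 [121.24   3.91  -0.97]
16 300.5 345.5 [115.24  -0.13  -0.96]
31 300.5 345.5 [109.44  -0.14  -0.96]
46 300.5 345.5 [103.77  -0.14  -0.96]
61 299.5 345.5 [98.22 -0.31 -0.96]
76 299.5 345.5 [92.75 -0.31 -0.96]
91 299.5 345.5 [87.36 -0.31 -0.95]
106 299.5 345.5 [82.02 -0.31 -0.95]
121 299.5 344.5 [76.71 -0.49 -0.95]
136 299.5 344.5 [71.42 -0.49 -0.95]
```

View pics/w3z.png

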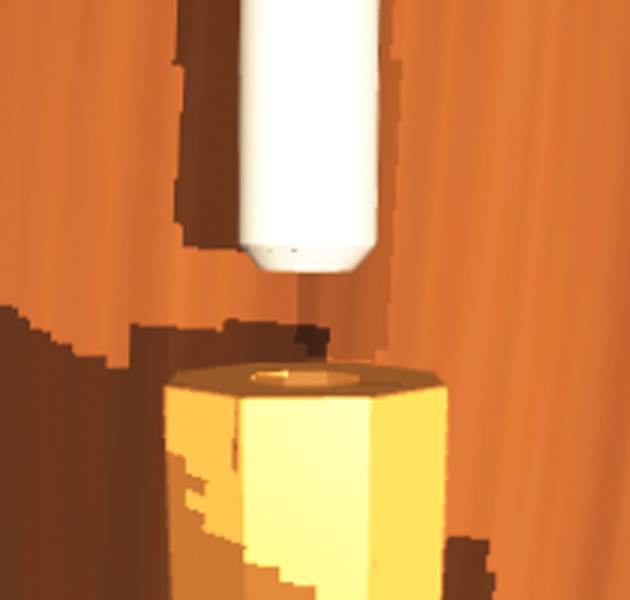

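```bash
python3 -m jog '[[[4,0.1,-0.3],[0,0,0],0],[[7,0.1,-0.3],[0,0,0],0],[[9,0.1,-0.3],[0,0,0],0],[[10,0.1,-0.3],[0,0,0],0],[[11,0.1,-0.3],[0,0,0],0]]' 40; python3 -m jog '[[[1,0,0],[0,0,0],0],[[1.5,0,0],[0,0,0],0]]'
```

```text
time_s: 6.87
eef_pos: [0.5917, 0.0943, 0.0591]
orientation: [2.131, 2.309, -0.0]
contact_force: [-0.0, 0.2, -0.9]
opening: 0.031
time_s: 7.03
eef_pos: [0.5916, 0.0958, 0.0591]
orientation: [-2.131, -2.309, 0.0]
contact_force: [-0.2, 0.2, -1.5]
opening: 0.0308
```

```bash
python3 -m jog '[[[1,0,0],[0,0,0],0],[[1,0,0],[0,0,0],0]]'; python3 -m jog '[[[1,0,0],[0,0,0],0],[[1,0,0],[0,0,0],0]]'
```

```text
time_s: 7.2
eef_pos: [0.5915, 0.0969, 0.0591]
orientation: [-2.131, -2.309, -0.0]
contact_force: [0.5, -0.6, -1.0]
opening: 0.031
time_s: 7.37
eef_pos: [0.5915, 0.0977, 0.0591]
orientation: [2.131, 2.308, -0.0]
contact_force: [-0.5, -0.8, -0.3]
opening: 0.0311
```

```bash
for i in 1 2 ; do python3 -m jog '[[[1,0,0],[0,0,0],0],[[1,0,0],[0,0,0],0]]' | grep -E "eef|force"; done
```

```text
eef_pos: [0.5915, 0.0982, 0.0592]
contact_force: [0.1, -2.5, 1.2]
eef_pos: [0.5914, 0.0984, 0.0592]
contact_force: [0.2, -5.7, 0.5]
```

```bash
python3 -m jog '[[[1,0,0],[0,0,0],0],[[1,0,0],[0,0,0],0],[[1,0,0],[0,0,0],0],[[1,0,0],[0,0,0],0],[[1,0,0],[0,0,0],0]]' | grep -E "eef|force"; python3 - <<'E'
from h import *
im=arm.read_camera("wrist"); cv2.imwrite("pics/w4z.png",cv2.resize(im[60:260,220:430,::-1],None,fx=3,fy=3,interpolation=cv2.INTER_CUBIC))
E
```

```text
eef_pos: [0.5914, 0.0986, 0.0592]
contact_force: [0.8, -7.8, 1.0]
```

View pics/w4z.png

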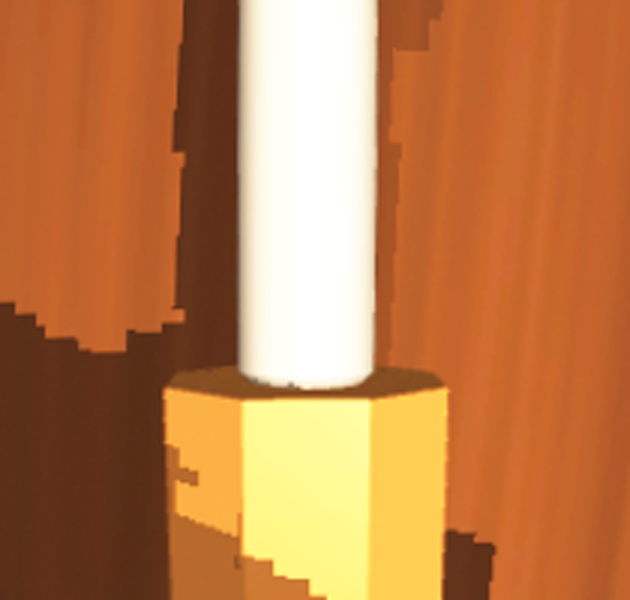

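```bash
python3 -m jog '[[[0,0,0],[0,0,0],0],[[0,0,0],[0,0,0],0],[[0,0,0],[0,0,0],0],[[0,0,0],[0,0,0],0],[[0,0,0],[0,0,0],0]]' | grep -E "eef|force";python3 -m jog '[[[0,0,0],[0,0,0],0],[[0,0,0],[0,0,0],0],[[0,0,0],[0,0,0],0],[[0,0,0],[0,0,0],0],[[0,0,0],[0,0,0],0]]' | grep -E "time|eef|force"
python3 -m jog '[[[-10,0,0],[0,0,0],0],[[-35,0,0],[0,0,0],0],[[-60,0,-30],[0,0,0],0],[[-80,0,-70],[0,0,0],0],[[-100,0,-100],[0,0,0],0]]' | grep -E "eef|force"; python3 - <<'E'
from h import *
to((0.4445,-0.3215,0.16),np.radians(-3))
E
```

```text
eef_pos: [0.5914, 0.0986, 0.0592]
contact_force: [1.4, -7.5, 1.1]
time_s: 9.0
eef_pos: [0.5914, 0.0986, 0.0592]
contact_force: [0.5, -7.2, 1.1]
eef_pos: [0.5988, -0.0, 0.1601]
contact_force: [1.2, -0.3, -0.9]
shift [-3.081e+02 -1.795e+02  3.000e-01] turn [-0.08 -0.01  7.6 ] yaw now 0.0802 tilt z [-1.4e-03  1.0e-04 -1.0e+00] pos [ 0.5988 -0.      0.1601] F [ 1.2 -0.3 -0.9] op 0.0313 t 9.4167
```

```bash
python3 -m jog '[[[-300,-172,0],[0,0,7.6],0],[[-300,-172,0],[0,0,7.6],0],[[-300,-172,0],[0,0,7.6],0],[[-300,-172,0],[0,0,7.6],0],[[-300,-172,0],[0,0,7.6],0]]' | grep -E "eef|force"; python3 - <<'E'
from h import *
to((0.4445,-0.3215,0.16),np.radians(-3))
E
```

```text
eef_pos: [0.5093, -0.1888, 0.1593]
contact_force: [0.4, -0.4, 0.2]
shift [-135.9  -57.9   -0.8] turn [ 0.03 -0.02  0.04] yaw now -0.0517 tilt z [ 5.e-04  3.e-04 -1.e+00] pos [ 0.5093 -0.1888  0.1593] F [ 0.4 -0.4  0.2] op 0.0312 t 9.8333
```

```bash
python3 -m jog '[[[-128,-55,0],[0,0,0],0],[[-128,-55,0],[0,0,0],0],[[-128,-55,0],[0,0,0],0],[[-128,-55,0],[0,0,0],0],[[-128,-55,0],[0,0,0],0]]' | grep -E "eef|force"; python3 - <<'E'
from h import *
arm.read_camera("top")
to((0.4445,-0.3215,0.021),np.radians(-3))
im=arm.read_camera("wrist"); cv2.imwrite("pics/w5.png",im[:,:,::-1])
im=arm.read_camera("top"); cv2.imwrite("pics/t5.png",im[:,:,::-1])
to((0.4445,-0.3215,0.021),np.radians(-3))
E
```

```text
eef_pos: [0.4459, -0.3169, 0.1594]
contact_force: [0.2, -0.7, -0.7]
shift [ -7.3  -2.5 138.2] turn [ 0.01  0.01 -0.25] yaw now -0.0568 tilt z [ 2.e-04 -3.e-04 -1.e+00] pos [ 0.4474 -0.3144  0.1592] F [ 0.  -0.2 -1.1] op 0.0313 t 10.3
shift [-10.3  -4.  138. ] turn [ 0.01 -0.05  0.02] yaw now -0.052 tilt z [ 2.e-04  9.e-04 -1.e+00] pos [ 0.4491 -0.3115  0.159 ] F [-0.3 -0.  -1.4] op 0.0315 t 10.4
```

View pics/w5.png

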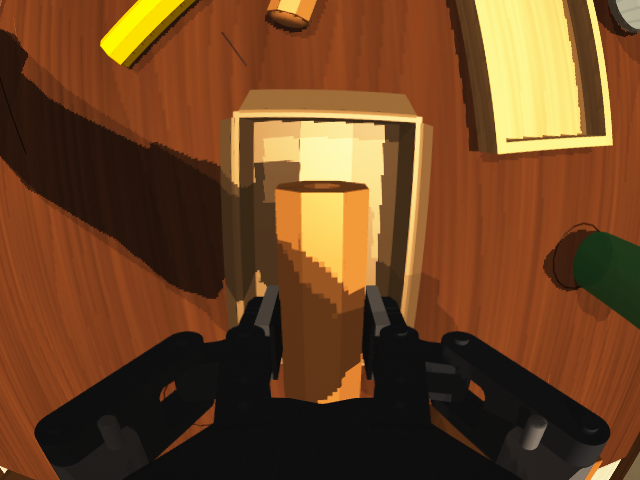

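View pics/t5.png

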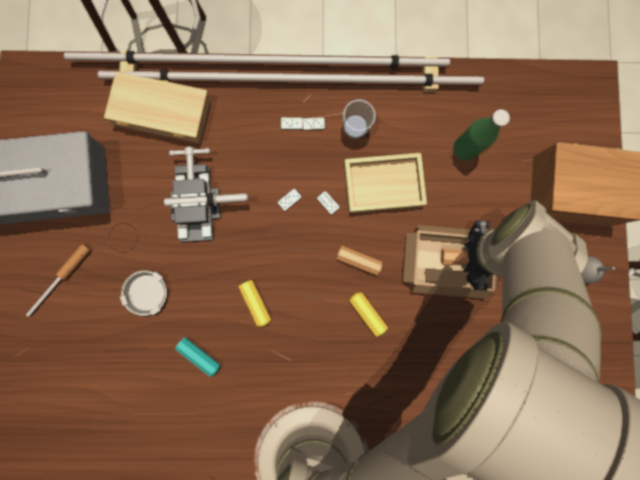

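```bash
python3 - <<'E'
from h import *
m=arm.camera_model("wrist")
for p in ((236,116),(420,120),(243,300),(412,300)): print(p,atz(m,p,.056,True).round(4))
E
```

```text
(236, 116) [ 0.3985 -0.224   0.056 ]
(420, 120) [ 0.515  -0.2323  0.056 ]
(243, 300) [ 0.3904 -0.3494  0.056 ]
(412, 300) [ 0.5101 -0.356   0.056 ]
```

```bash
python3 -m jog '[[[-7.5,0.5,40],[0,0,0.5],0],[[-7.5,0.5,80],[0,0,0.5],0],[[-7.5,0.5,110],[0,0,0.5],0],[[-7.5,0.5,115],[0,0,0.5],0],[[-7.5,0.5,120],[0,0,0.5],0]]' | grep -E "eef|force"; python3 - <<'E'
from h import *
to((0.450,-0.319,0.0205),np.radians(-3.7))
E
```

```text
eef_pos: [0.449, -0.3181, 0.038]
contact_force: [0.3, -0.3, -0.3]
shift [-0.9  1.1 17.5] turn [-0.13 -0.11  0.31] yaw now -0.0591 tilt z [-0.0022  0.0021 -1.    ] pos [ 0.449  -0.3181  0.038 ] F [ 0.3 -0.3 -0.3] op 0.031 t 10.8167
```

```bash
python3 -m jog '[[[0,0,10],[0,0,0],0],[[0,0,15],[0,0,0],0],[[0,0,16.5],[0,0,0],0],[[0,0,17],[0,0,0],0],[[0,0,17],[0,0,0],0]]' | grep -E "eef|force"; python3 -m jog '[[[0,0,0],[0,0,0],0.2],[[0,0,0],[0,0,0],0.4],[[0,0,0],[0,0,0],0.55],[[0,0,0],[0,0,0],0.55],[[0,0,0],[0,0,0],0.55]]'
```

```text
eef_pos: [0.4492, -0.32, 0.0229]
contact_force: [0.2, 0.0, -0.9]
time_s: 11.65
eef_pos: [0.4489, -0.3199, 0.0223]
orientation: [2.288, 2.152, 0.0]
contact_force: [-0.1, 1.1, -0.2]
opening: 0.0474
```

```bash
python3 -m jog '[[[0,0,-20],[0,0,0],0.55],[[0,0,-60],[0,0,0],0.55],[[0,0,-100],[0,0,0],0.8],[[0,0,-140],[0,0,0],1],[[0,0,-150],[0,0,0],1]]' | grep -E "eef|force"; python3 - <<'E'
from h import *
im=arm.read_camera("scene"); cv2.imwrite("pics/s6.png",im[:,:,::-1])
to((0.449,-0.112,0.16),np.radians(-21.5))
E
```

```text
eef_pos: [0.4502, -0.3213, 0.1774]
contact_force: [0.9, -0.4, 0.2]
shift [208.7 -14.5  16.3] turn [ 0.42  0.12 17.97] yaw now -0.0616 tilt z [ 0.0067 -0.0036 -1.    ] pos [ 0.4505 -0.3212  0.1771] F [ 1.8 -0.3  1.3] op 0.0852 t 12.1167
```

View pics/s6.png

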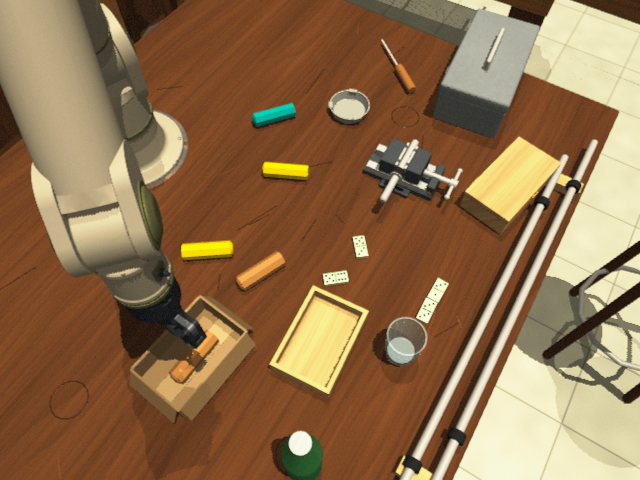

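Handle A lies flat in the carton (about (195,360)) and everything else is undisturbed. Next is B.

```bash
python3 -m jog '[[[206,-14,16],[0,0,18],1],[[206,-14,16],[0,0,18],1],[[206,-14,16],[0,0,18],1],[[206,-14,16],[0,0,18],1],[[206,-14,16],[0,0,18],1]]' | grep -E "eef|force"; python3 -m jog '[[[0,0,0],[0,0,0],1],[[0,0,0],[0,0,0],1]]' | grep -E "eef|force"; python3 - <<'E'
from h import *
to((0.449,-0.1090,0.16),np.radians(-21.5))
m=arm.camera_model("wrist")
im=arm.read_camera("wrist"); cv2.imwrite("pics/w7.png",im[:,:,::-1]);np.savez("w7.npz",**m)
to((0.449,-0.1090,0.16),np.radians(-21.5))
E
```

```text
eef_pos: [0.4466, -0.1115, 0.1553]
contact_force: [1.6, -0.4, -0.3]
eef_pos: [0.4472, -0.1107, 0.1553]
contact_force: [0.3, -1.1, 0.0]
shift [ 2.2  1.1 -4.7] turn [-0.1   0.01  0.32] yaw now -0.3696 tilt z [-1.7e-03  5.0e-04 -1.0e+00] pos [ 0.4472 -0.1107  0.1553] F [ 0.3 -1.1  0. ] op 0.0855 t 12.7
shift [ 3.9  0.2 -4.4] turn [-0.04  0.03  0.14] yaw now -0.3728 tilt z [-9.e-04 -2.e-04 -1.e+00] pos [ 0.4474 -0.1126  0.1556] F [ 0.1 -1.2 -0.4] op 0.0856 t 12.75
```

View pics/w7.png

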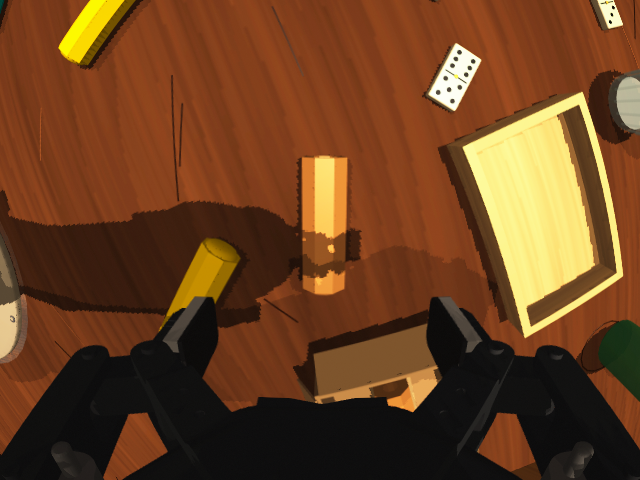

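```bash
python3 - <<'E'
from h import *
m=dict(np.load("w7.npz"))
f=lambda u,v: atz(m,(u,v),.0226,True)
tl,tr,bl,br=f(301,156),f(348,156),f(303,292),f(345,292)
a=(tl+tr)/2;b=(bl+br)/2;print(a.round(4),b.round(4),((a+b)/2).round(4),np.linalg.norm(a-b),np.degrees(np.arctan2(-(a-b)[0],(a-b)[1])))
for p in ((203,240),(240,255),(228,270)): print(atz(m,p,.025,True).round(3))
to(np.r_[((a+b)/2)[:2],.014],np.radians(-21.4))
E
```

```text
[ 0.468  -0.0585  0.0226] [ 0.4301 -0.1553  0.0226] [ 0.4491 -0.1069  0.0226] 0.10395210287378526 -21.35105405786541
[ 0.36  -0.082  0.025]
[ 0.382 -0.103  0.025]
[ 0.368 -0.111  0.025]
shift [  6.   -0.4 141.6] turn [-0.04  0.03  0.04] yaw now -0.3728 tilt z [-9.e-04 -2.e-04 -1.e+00] pos [ 0.4474 -0.1126  0.1556] F [ 0.1 -1.2 -0.4] op 0.0856 t 12.75
```

```bash
python3 -m jog '[[[4.5,0,38],[0,0,0],0.7],[[4.5,0,76],[0,0,0],0.7],[[4.5,0,100],[0,0,0],0.7],[[4.5,0,115],[0,0,0],0.7],[[4.5,0,115],[0,0,0],0.7]]' | grep -E "eef|force|open"; python3 - <<'E'
from h import *
to((0.449,-0.108,.014),np.radians(-21.4))
E
```

```text
eef_pos: [0.4478, -0.1111, 0.0383]
contact_force: [-0.1, -0.1, 0.2]
opening: 0.0596
shift [ 3.4  0.1 24.3] turn [-0.22  0.08 -0.31] yaw now -0.3789 tilt z [-4.1e-03  2.0e-04 -1.0e+00] pos [ 0.4478 -0.1111  0.0383] F [-0.1 -0.1  0.2] op 0.0596 t 13.1667
```

```bash
python3 -m jog '[[[3,0,12],[0,0,-0.2],0.7],[[3,0,22],[0,0,-0.2],0.7],[[3,0,24],[0,0,-0.2],0.6],[[3,0,24],[0,0,-0.2],0.3],[[3,0,24],[0,0,-0.2],0]]' 40| grep -E "eef|force|open";  python3 -m jog '[[[0,0,0],[0,0,0],0],[[0,0,0],[0,0,0],0],[[0,0,0],[0,0,0],0],[[0,0,0],[0,0,0],0]]' 40;  python3 - <<'E'
from h import *
to((0.449,-0.108,.014),np.radians(-21.4))
E
```

```text
eef_pos: [0.4503, -0.1075, 0.0178]
contact_force: [-0.9, -0.7, -0.2]
opening: 0.0309
time_s: 13.92
eef_pos: [0.4505, -0.1068, 0.0177]
orientation: [2.593, 1.771, 0.001]
contact_force: [-0.8, -1.0, 6.8]
opening: 0.0309
shift [-1.7 -1.   3.7] turn [ 0.07 -0.01  0.06] yaw now -0.3724 tilt z [ 1.2e-03 -4.0e-04 -1.0e+00] pos [ 0.4505 -0.1068  0.0177] F [-0.8 -1.   6.8] op 0.0309 t 13.9167
```

```bash
python3 -m jog '[[[0,0,-35],[0,0,0],0],[[0,0,-75],[0,0,0],0],[[0,0,-100],[0,0,0],0],[[0,0,-100],[0,0,0],0]]' 40| grep -E "eef|force|open";  python3 - <<'E'
from h import *
to((0.5958,0.0438,.12),.0803)
E
```

```text
eef_pos: [0.4514, -0.1067, 0.1209]
contact_force: [0.7, 0.4, -0.9]
opening: 0.031
shift [192.7  79.8   1.5] turn [  0.28  -0.   -25.91] yaw now -0.372 tilt z [ 4.8e-03 -7.0e-04 -1.0e+00] pos [ 0.4514 -0.1067  0.1209] F [ 0.7  0.4 -0.9] op 0.031 t 14.25
```

```bash
python3 -m jog '[[[35,14,0],[0,0,-5],0],[[75,30,0],[0,0,-11],0],[[112,46,0],[0,0,-18],0],[[150,62,0],[0,0,-24],0],[[188,78,0],[0,0,-25.8],0]]' 40| grep -E "eef|force|open"; python3 -m jog '[[[0,0,20],[0,0,0],0],[[0,0,40],[0,0,0],0],[[0,0,40],[0,0,0],0],[[0,0,40],[0,0,0],0]]' 40| grep -E "eef|force|open"; python3 - <<'E'
from h import *
to((0.5958,0.0438,.0617),.0803)
E
```

```text
eef_pos: [0.592, 0.0421, 0.1168]
contact_force: [-0.0, -0.3, -0.2]
opening: 0.031
eef_pos: [0.5901, 0.0401, 0.0761]
contact_force: [-0.6, 0.2, -0.6]
opening: 0.0308
shift [ 3.3  6.  14.4] turn [-0.18  0.01 -0.14] yaw now 0.0779 tilt z [-3.e-03 -5.e-04 -1.e+00] pos [0.5901 0.0401 0.0761] F [-0.6  0.2 -0.6] op 0.0308 t 15.0
```

```bash
python3 -m jog '[[[3,6,14],[0,0,-0.1],0],[[3,6,14],[0,0,-0.1],0],[[3,6,14],[0,0,-0.1],0],[[3,6,14],[0,0,-0.1],0]]' 40| grep -E "eef|force|open";python3 -m jog '[[[0,0,0],[0,0,0],0],[[0,0,0],[0,0,0],0]]' | grep -E "eef|force|open"; cat > al.py <<'E'
from h import *
import sys
m=arm.camera_model("wrist"); s=arm.observe(); P=s["eef_pos"]; Rc=R.from_rotvec(s["orientation"]).as_matrix()
im=arm.read_camera("wrist")
to((0.5958,0.0438,.0617),.0803)
f=lambda u,v,z: (Rc.T@(atz(m,(u,v),z,True)-P)*1000).round(2)
hsv=cv2.cvtColor(im,cv2.COLOR_RGB2HSV).astype(int); g=hsv[:,:,1]
for r in range(1,180,12):
    k=np.where(g[r,280:390]<80)[0]
    if len(k): a,b=k[0]+280-.5,k[-1]+280+.5; print(r,a,b,f((a+b)/2,r,.06))
cv2.imwrite(sys.argv[1],cv2.resize(im[0:260,220:430,::-1],None,fx=3,fy=2.3,interpolation=cv2.INTER_CUBIC))
E
python3 al.py pics/w8z.png
```

```text
eef_pos: [0.5971, 0.0436, 0.0635]
contact_force: [0.2, -0.5, -1.2]
opening: 0.0308
eef_pos: [0.5971, 0.0437, 0.0637]
contact_force: [-0.4, 0.0, -1.1]
opening: 0.0311
shift [ 0.1 -1.3  1.9] turn [ 0.04 -0.   -0.02] yaw now 0.0799 tilt z [ 7.e-04  1.e-04 -1.e+00] pos [0.5971 0.0438 0.0636] F [-0.4  0.1 -0.6] op 0.031 t 15.55
1 296.5 340.5 [122.23  -1.72   3.67]
13 296.5 340.5 [117.28  -1.72   3.66]
25 296.5 340.5 [112.44  -1.72   3.66]
37 300.5 335.5 [107.7   -1.9    3.66]
```

View pics/w8z.png

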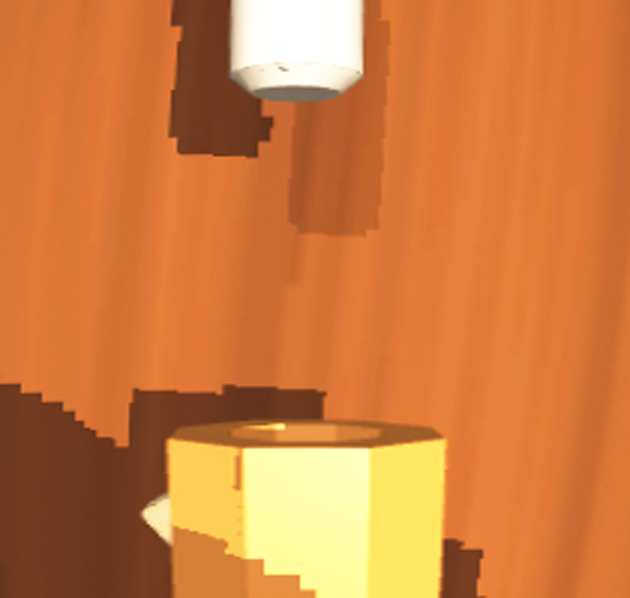

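```bash
python3 -m jog '[[[10,-1.1,1.9],[0,0,0],0],[[20,-1.1,1.9],[0,0,0],0],[[30,-1.1,1.9],[0,0,0],0],[[40,-1.1,1.9],[0,0,0],0],[[40,-1.1,1.9],[0,0,0],0]]' 40| grep -E "eef|force|open";python3 -m jog '[[[0,0,0],[0,0,0],0],[[0,0,0],[0,0,0],0]]' | grep -E "eef|force|open"; python3 al.py pics/w9z.png
```

```text
eef_pos: [0.5922, 0.0874, 0.0609]
contact_force: [0.5, 1.2, -1.1]
opening: 0.0313
eef_pos: [0.5927, 0.0836, 0.0612]
contact_force: [0.5, 0.5, -1.1]
opening: 0.0313
shift [-39.5  -0.1  -0.4] turn [ 0.01  0.03 -0.03] yaw now 0.0798 tilt z [ 2.e-04 -5.e-04 -1.e+00] pos [0.5927 0.0832 0.0613] F [-0.4  0.2 -0.6] op 0.0312 t 16.1833
1 279.5 389.5 [121.35   4.03   1.18]
13 300.5 387.5 [116.55   7.39   1.19]
25 300.5 345.5 [ 1.1171e+02 -9.0000e-02  1.1900e+00]
37 300.5 344.5 [107.05  -0.28   1.19]
49 300.5 344.5 [102.47  -0.28   1.19]
61 299.5 345.5 [97.96 -0.29  1.19]
73 299.5 344.5 [93.51 -0.47  1.2 ]
85 299.5 344.5 [89.11 -0.47  1.2 ]
97 299.5 344.5 [84.75 -0.47  1.2 ]
109 299.5 344.5 [80.42 -0.48  1.2 ]
121 299.5 344.5 [76.11 -0.48  1.2 ]
133 299.5 344.5 [71.81 -0.49  1.21]
145 304.5 339.5 [67.51 -0.49  1.21]
```

View pics/w9z.png

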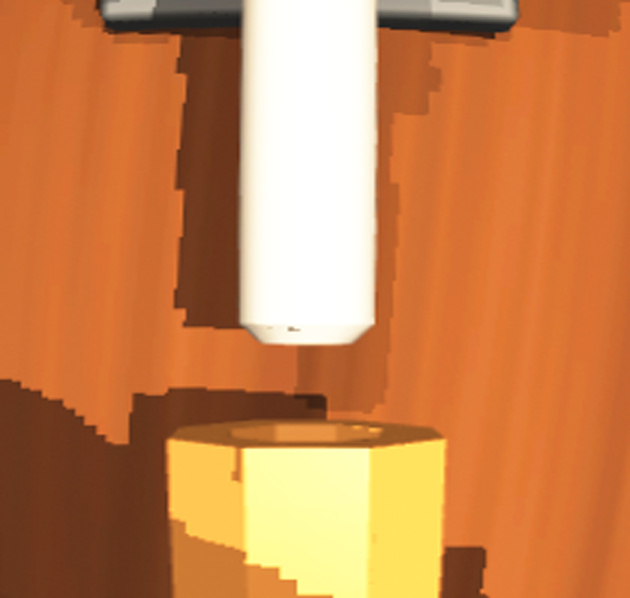

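```bash
python3 -m jog '[[[4,0.1,-0.3],[0,0,0],0],[[8,0.1,-0.3],[0,0,0],0],[[11,0.1,-0.3],[0,0,0],0],[[14,0.1,-0.3],[0,0,0],0],[[16,0.1,-0.3],[0,0,0],0]]' 40| grep -E "eef|force|open";python3 -m jog '[[[2,0,0],[0,0,0],0],[[4,0,0],[0,0,0],0],[[4,0,0],[0,0,0],0]]'
```

```text
eef_pos: [0.5914, 0.1002, 0.0615]
contact_force: [-0.2, -0.4, -1.9]
opening: 0.0311
time_s: 16.85
eef_pos: [0.5911, 0.1041, 0.0615]
orientation: [-2.13, -2.309, -0.0]
contact_force: [0.2, -0.8, -0.8]
opening: 0.0314
```

```bash
python3 -m jog '[[[2,0,0],[0,0,0],0],[[4,0,0],[0,0,0],0],[[4,0,0],[0,0,0],0]]'| grep -E "eef|force|open"; python3 - <<'E'
from h import *
to((0.5914,0.1036,.0617),.0803)
E
```

```text
eef_pos: [0.5908, 0.108, 0.0615]
contact_force: [-0.2, 0.8, -1.3]
opening: 0.0312
shift [-4.5  0.2 -0.2] turn [-0.   -0.01  0.01] yaw now 0.0805 tilt z [-0.e+00  2.e-04 -1.e+00] pos [0.5908 0.108  0.0615] F [-0.2  0.8 -1.3] op 0.0312 t 17.1
```

```bash
for i in 1 2 3; do python3 -m jog '[[[5,0,0],[0,0,0],0],[[10,0,0],[0,0,0],0],[[13,0,0],[0,0,0],0]]'| grep -E "eef|force"; done; python3 al.py pics/w10z.png | head -1
```

```text
eef_pos: [0.5897, 0.1215, 0.0614]
contact_force: [-0.2, 1.3, -0.3]
eef_pos: [0.5887, 0.1346, 0.0615]
contact_force: [-0.1, 0.5, -0.7]
eef_pos: [0.5876, 0.1473, 0.0615]
contact_force: [-0.4, -0.4, -1.4]
shift [-104.4   -0.2   -0.3] turn [-0.01 -0.03  0.06] yaw now 0.0813 tilt z [-2.e-04  6.e-04 -1.e+00] pos [0.5875 0.1479 0.0614] F [ 0.9  0.7 -0.7] op 0.0313 t 17.9
```

View pics/w10z.png

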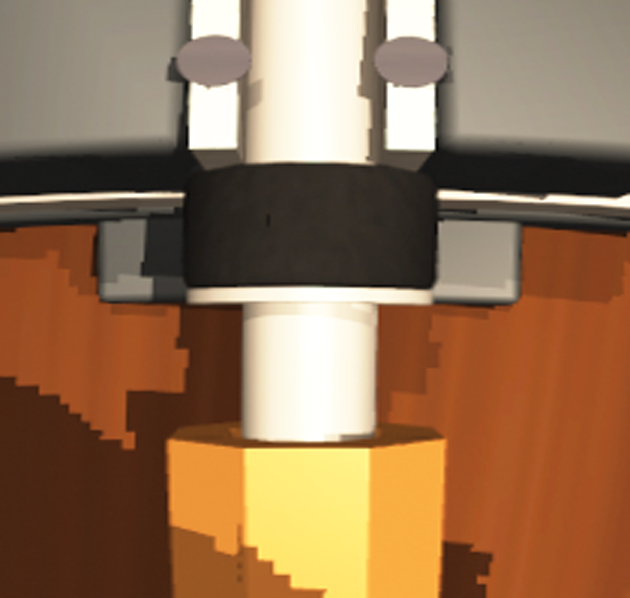

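About 20 mm from the washer, centred and free (no force). I'll keep advancing gently.

```bash
python3 -m jog '[[[4,0,0],[0,0,0],0],[[8,0,0],[0,0,0],0],[[12,0,0],[0,0,0],0],[[15,0,0],[0,0,0],0],[[16,0,0],[0,0,0],0]]'| grep -E "eef|force"; for i in 1 2; do python3 -m jog '[[[1,0,0],[0,0,0],0],[[2,0,0],[0,0,0],0],[[2,0,0],[0,0,0],0]]'| grep -E "eef|force"; done
```

```text
eef_pos: [0.5864, 0.1631, 0.0615]
contact_force: [0.1, -0.7, -0.3]
eef_pos: [0.5863, 0.1644, 0.0615]
contact_force: [-0.5, 0.2, -0.6]
eef_pos: [0.5861, 0.1665, 0.0615]
contact_force: [-0.2, -0.3, -1.1]
```

```bash
for i in 1 2 3; do python3 -m jog '[[[1,0,0],[0,0,0],0],[[1,0,0],[0,0,0],0]]'| grep -E "eef|force"; done; python3 al.py pics/w11z.png | head -1
```

```text
eef_pos: [0.5861, 0.1673, 0.0615]
contact_force: [-0.2, -0.7, -0.8]
eef_pos: [0.586, 0.1675, 0.0615]
contact_force: [-0.5, -3.0, -0.8]
eef_pos: [0.586, 0.1675, 0.0616]
contact_force: [-0.8, -7.1, 0.6]
shift [-1.241e+02  1.000e-01  1.000e-01] turn [ 0.01  0.11 -0.11] yaw now 0.0785 tilt z [ 3.0e-04 -1.9e-03 -1.0e+00] pos [0.586  0.1675 0.0615] F [-0.4 -6.6 -0.2] op 0.0312 t 19.3667
```

View pics/w11z.png

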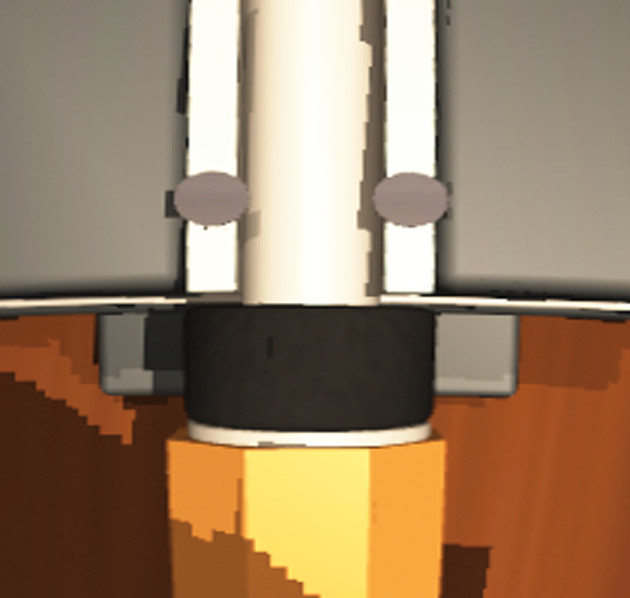

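Seated against the washer, with 7 N. I'll hold there, then draw it off straight.

```bash
for i in 1 2; do python3 -m jog '[[[0,0,0],[0,0,0],0],[[0,0,0],[0,0,0],0],[[0,0,0],[0,0,0],0],[[0,0,0],[0,0,0],0],[[0,0,0],[0,0,0],0]]' | grep -E "eef|force"; done
for i in 1 2; do python3 -m jog '[[[-5,0,0],[0,0,0],0],[[-15,0,0],[0,0,0],0],[[-27,0,0],[0,0,0],0],[[-39,0,0],[0,0,0],0],[[-46,0,0],[0,0,0],0]]' | grep -E "eef|force"; done; python3 - <<'E'
from h import *
m=arm.camera_model("top")
# tray from rim corners re-picked
im=cv2.imread("pics/top0.png"); cv2.imwrite("pics/trayz.png",cv2.resize(im[140:225,335:440],None,fx=6,fy=6,interpolation=cv2.INTER_CUBIC))
to((0.63,-0.17,.16),0)
E
```

```text
eef_pos: [0.586, 0.1675, 0.0615]
contact_force: [0.4, -5.9, -0.0]
eef_pos: [0.586, 0.1675, 0.0615]
contact_force: [-0.1, -6.5, -0.8]
eef_pos: [0.5898, 0.1209, 0.0617]
contact_force: [0.6, -0.4, -1.0]
eef_pos: [0.5934, 0.0753, 0.0617]
contact_force: [0.2, -0.0, -0.3]
shift [-247.5   17.2  -98.1] turn [0.02 0.05 4.5 ] yaw now 0.0786 tilt z [ 4.e-04 -8.e-04 -1.e+00] pos [0.5934 0.0753 0.0617] F [ 0.2 -0.  -0.3] op 0.0312 t 21.0333
```

View pics/trayz.png

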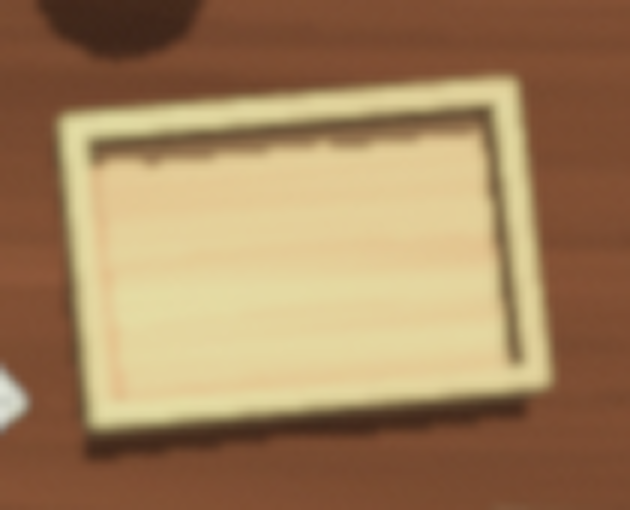

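```bash
python3 -m jog '[[[-15,0,0],[0,0,0],0],[[-40,0,-15],[0,0,0],0],[[-65,4,-50],[0,0,1],0],[[-100,8,-80],[0,0,2],0],[[-130,10,-95],[0,0,3],0]]' | grep -E "eef|force"; python3 - <<'E'
from h import *
m=arm.camera_model("top")
c=[atz(m,(335+u/6,140+v/6),.036) for u,v in ((58,112),(518,76),(551,385),(90,430))]
ctr=np.mean(c,0); d=(c[0]+c[3]-c[1]-c[2])/2; yaw=np.arctan2(-d[0],d[1])
print(ctr.round(4),np.degrees(yaw),np.linalg.norm(d),np.linalg.norm(c[0]-c[3]))
to(np.r_[ctr[:2],.155],yaw)
E
```

```text
eef_pos: [0.6143, -0.0522, 0.1588]
contact_force: [1.8, -0.3, -1.2]
[ 0.6287 -0.1688  0.036 ] 5.675935866849963 0.1786636523080975 0.12407855946231554
shift [-117.    11.1    3.8] turn [ 0.1  -0.01 -4.06] yaw now 0.0282 tilt z [ 1.7e-03  3.0e-04 -1.0e+00] pos [ 0.6143 -0.0522  0.1588] F [ 1.8 -0.3 -1.2] op 0.0312 t 21.45
```

```bash
python3 -m jog '[[[-40,4,1],[0,0,-2],0],[[-80,8,2],[0,0,-4],0],[[-112,11,3],[0,0,-4],0],[[-112,11,3],[0,0,-4],0],[[-112,11,3],[0,0,-4],0]]' | grep -E "eef|force"; python3 -m jog '[[[0,0,0],[0,0,0],0],[[0,0,0],[0,0,0],0]]' | grep -E "eef|force";python3 - <<'E'
from h import *
m=arm.camera_model("wrist")
im=arm.read_camera("wrist"); cv2.imwrite("pics/w12.png",im[:,:,::-1]);np.savez("w12.npz",**m)
to((.6287,-.1688,.026),np.radians(5.7))
E
```

```text
eef_pos: [0.627, -0.1662, 0.1536]
contact_force: [0.2, 0.5, -0.6]
eef_pos: [0.6276, -0.1614, 0.1532]
contact_force: [-1.2, 1.0, -1.3]
shift [ -7.9   0.3 127.3] turn [-0.02 -0.05  0.  ] yaw now 0.0995 tilt z [-5.e-04  9.e-04 -1.e+00] pos [ 0.6277 -0.1611  0.1533] F [-0.6  0.4 -0.6] op 0.0312 t 22.0833
```

View pics/w12.png

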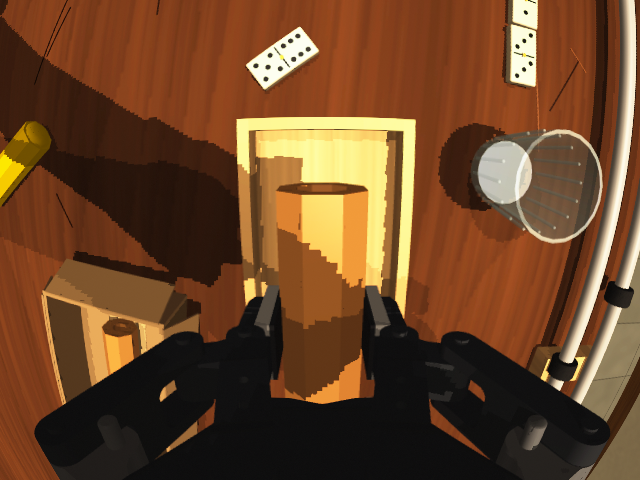

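```bash
python3 -m jog '[[[-8,1.5,38],[0,0,0],0],[[-8,1.5,75],[0,0,0],0],[[-8,1.5,105],[0,0,0],0],[[-8,1.5,112],[0,0,0],0],[[-8,1.5,115],[0,0,0],0]]' | grep -E "eef|force"; python3 - <<'E'
from h import *
to((.629,-.1688,.026),np.radians(5.7))
E
```

```text
eef_pos: [0.6291, -0.1692, 0.0369]
contact_force: [1.5, -0.1, -0.1]
shift [ 0.4  0.  10.9] turn [-0.19 -0.08 -0.03] yaw now 0.0989 tilt z [-0.0034  0.001  -1.    ] pos [ 0.6291 -0.1692  0.0369] F [ 1.5 -0.1 -0.1] op 0.031 t 22.5
```

```bash
python3 -m jog '[[[0,0,6],[0,0,0],0],[[0,0,10],[0,0,0],0],[[0,0,11],[0,0,0],0],[[0,0,11],[0,0,0],0],[[0,0,11],[0,0,0],0]]' | grep -E "eef|force"; python3 -m jog '[[[0,0,0],[0,0,0],0.2],[[0,0,0],[0,0,0],0.4],[[0,0,0],[0,0,0],0.55],[[0,0,0],[0,0,0],0.55],[[0,0,0],[0,0,0],0.55]]' | grep -E "eef|force|open"; python3 -m jog '[[[0,0,-15],[0,0,0],0.55],[[0,0,-50],[0,0,0],0.55],[[0,0,-90],[0,0,0],0.55],[[0,0,-130],[0,0,0],0.6],[[0,0,-150],[0,0,0],0.6]]'
```

```text
eef_pos: [0.6305, -0.1707, 0.0285]
contact_force: [0.1, 0.6, 0.6]
eef_pos: [0.63, -0.1706, 0.0276]
contact_force: [-0.5, 0.0, -0.2]
opening: 0.0469
time_s: 23.75
eef_pos: [0.6311, -0.1716, 0.182]
orientation: [2.109, 2.323, 0.003]
contact_force: [0.9, -0.1, 0.2]
opening: 0.0513
```

```bash
python3 -m jog '[[[0,-40,-20],[0,0,0],0.6],[[0,-80,-40],[0,0,0],0.6],[[0,-100,-50],[0,0,0],0.6],[[0,-100,-50],[0,0,0],0.6],[[0,-100,-50],[0,0,0],0.6]]' | grep -E "time|eef|force"; python3 - <<'E'
from h import *
im=arm.read_camera("scene"); cv2.imwrite("pics/s13.png",im[:,:,::-1])
im=arm.read_camera("top"); cv2.imwrite("pics/t13.png",im[:,:,::-1])
a=cv2.imread("pics/top0.png");b=im[:,:,::-1]
E
```

```text
time_s: 24.17
eef_pos: [0.5297, -0.1807, 0.2288]
contact_force: [0.6, 0.4, 0.8]
```

View pics/s13.png

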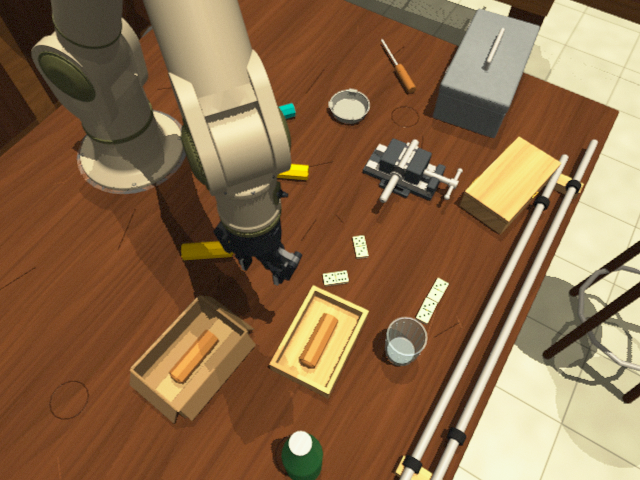

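View pics/t13.png

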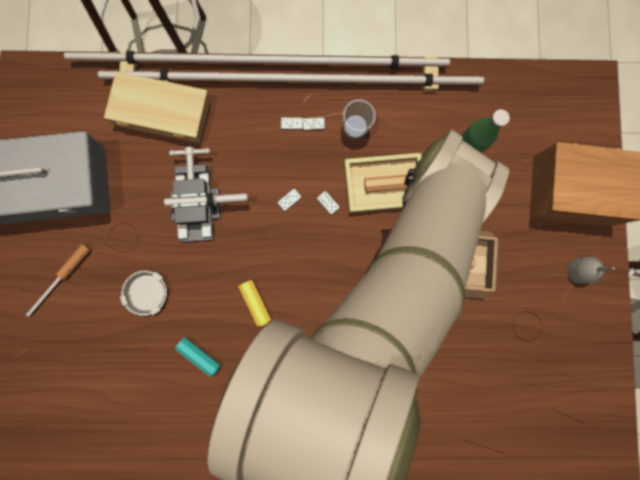

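Both handles lie flat, one in the carton at (195,357) and one in the tray at (319,341) in the scene view. The dominoes, tumbler, ashtray and bottle are where they were.

```bash
python3 -m jog '[[[0,0,0],[0,0,0],0.6],[[0,0,0],[0,0,0],0.6]]' | grep time; python3 -c "
from cell import arm
print(arm.hand_in())"
```

```text
time_s: 24.43
the job is handed in; nothing more can be done
None
```

I tried both wooden handles on the rod, one at a time, sorted them by fit and handed the job in at 24.4 s.

- **First handle (the one nearer the vise):** it stopped at the end of the rod. I held it there for about 1.4 s at roughly 8 N, backed it off and laid it in the carton.
- **Second handle:** it slid on freely until it met the washer. I held it there for about 1 s at roughly 7 N, drew it off straight and laid it in the pine tray.

The last scene and top pictures show each handle lying flat in its container and the gripper clear. The dominoes, tumbler, ashtray, bottle and look-alike handles showed no visible shift, though I compared those by eye. In the top view the arm hid the handle in the carton and one look-alike, so for those I relied on the scene view. No check failed. The wrist and top cameras agreed to about 2 mm, and the highest force reading I saw was about 11 N, when I gripped the first handle.

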